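Close a take-away carton and date-stamp it in the bench coder

TASK

Close the take-away carton on the coder's bed, the two short end flaps first and the big lid over them, then slide it along the bed until it sits flat against the back fence and right up to the end stop under the coder's head. Now stamp it: push the red lever down until you feel the stamp bear firmly on the lid, about 15 N at the stamp and never over 28 N or the carton is crushed; keep it there for half a second and let the lever come all the way back up. Leave the carton upright, closed and home under the head, and do not disturb the tape, pen, tub and timer near by.

Things in the scene. Friction and masses are not known exactly. Their poses are not given: they have to be found in the camera images.
- coder: Bench date coder, fixed: aluminium bed plate 165 x 460 mm, top at z = 6 mm. Origin on the table under the bed; x points away from the robot, y along the bed to its infeed (left) end. Steel back fence: face at x = +55 mm, top at z = 62 mm; end stop: face at y = -210 mm, top at z = 62 mm. Bed's near edge x = -94 mm. The blue-green column stands behind the fence at y = -130 mm.
- coder_head: The coder's head and what hangs on it (lever, stamp): a blue-green housing 62 mm wide over the seat, z = 138 to 190 mm, front at x = -45 mm. Origin on the table on the stamp's axis; axes as the coder's. The stamp (rubber pad 36 x 60 mm) is sprung, 3.5 N per mm; its stroke screw was set by others: with the lever up it hangs 10 to 26 mm over a closed carton's lid (not measured).
- coder_lever (a joint): Red-handled lever on the head: 0 = up, at rest against its return spring, grows to 0.95 rad as it is pressed down. The plunger goes down 45 mm per rad. The return spring alone takes about 3 N (up) to 5 N (down) at the handle; over that, the handle feels about half of the stamp's force.
- lever_grip (a point): Centre of the lever's red handle, a level round bar along the coder's y, 18 mm thick and 70 mm long between two side arms; it swings about a pivot on the head's own axis 165 mm above the table and 95 mm from the bar (at rest the arm points to the robot and 0.45 rad up).
- seat (a point): On the bed's top: where the centre of the carton's underside has to be when the carton touches fence and end stop.
- carton: Open kraft take-away carton, loose on the bed at its infeed end, 110 mm (x) x 160 mm (y) x 76 mm high to the rim, 3 mm board, about 0.5 kg with two ramekins fixed inside. Origin at the centre of its underside; at yaw 0 of the coder its axes are the coder's. Closed, its lid's top is 82.5 mm above its underside.
- flap_left (a joint): End flap at the carton's +y end, 102 mm wide and 54 mm long, hinged on the rim at y = +80 mm, z = 77.5 mm: 0 = folded in, level; about 1.6 = upright; more = leaning outward. Stiff crease, it stays where it is left.
- flap_right (a joint): The same flap at the carton's -y end (hinge at y = -80 mm).
- lid (a joint): The lid, 160 mm wide and 110 mm long, hinged on the rim nearest the robot (x = -55 mm, z = 81 mm): 0 = closed, level over the end flaps; about 1.6 = upright; more = leaning toward the robot. Stiff crease, it stays where it is left.
- date_tape: Roll of tan date tape lying flat, 106 mm across, 24 mm high; bystander. Origin under its centre.
- pen: Black marker pen with a red cap, lying, 134 x 14 mm; bystander. Origin under its centre.
- deli_tub: White deli tub with lid, 116 mm across, 76 mm high, right of the coder; bystander. Origin under its centre.
- timer: White wind-up kitchen timer with a red bar, 62 mm across, 44 mm high, at the front left; bystander. Origin under its centre.

How it is judged:
By the outcome, as a careful person would: the job done as asked, in the order asked, and still so for the second after the job is handed in, with the robot touching nothing.
It also fails if it takes over 72 s, if anything falls off the work surface, if the arm or the gripper's body presses on something with over 40 N, if the wrist force passes 120 N, or if a joint passes its speed limit or range.

ROBOT

A 6-joint arm with a two-finger parallel gripper is mounted at the origin on a cart in front of the work surface, level with it; the furniture and walls round the work are solid. World frame = base frame: x ahead of the robot, y to its left, z up, the work surface at z = 0. Lengths are in mm, angles in rad, forces in N, time in s.
With the tool pointing down it reaches from about 350 to 775 mm from the base axis. Payload 7.3 kg.
Tool frame: the origin (TCP) lies at the very end of the fingers, on their centre line; the grasp point (between the pads) lies 19 mm behind it; z points along the fingers, y is the line along which they close (so a half turn about z gives the same grasp; the last joint's range is limited). The gripper opens to 92 mm and grips with 3 to 60 N. Pads are 19 mm wide; open, the fingers measure 130 mm over their backs; the gripper's body (75 mm by 190 mm) begins 47 mm behind the grasp point.
Start: joints at [-1.351, 0.342, 1.524, -0, 1.275, -0.146], TCP at [187.814, -490.276, 226.741] pointing down, gripper open.
Joint ranges: [-2.53, 2.53], [-0.77, 2.02], [0.04, 2.7], [-1, 4.14], [0.28, 2.66], [-3.11, 3.11]. Speed limits (rad/s): [2.57, 2.57, 3.14, 3.14, 3.14, 3.14].

INTERFACE

Orientations are given as [roll, pitch, yaw] about the fixed x, y, z axes, in that order (R = Rz(yaw) Ry(pitch) Rx(roll)).
In Python, from plant import get_obs, optics, ticket, finder gives the robot as it stands.
- The arm moves only by the tool send_rows, never from a script. Its arguments are lists of equal length, an entry for each row: "offset": the shift along the tool's x, y, z scaled (see below), a list of three; "delta_rot": the turn, a rotation vector about the tool's x, y, z scaled (see below), a list of three. In form: {"offset": [[dx, dy, dz], ...], "delta_rot": [[rx, ry, rz], ...]}. A call has 1 to 8 rows; each row is the pose to reach, as a shift and turn from the pose commanded when the call began, along the tool's axes at that moment, turning the shorter way round; what a row does not reach only later rows make up. The controller multiplies each number of a shift by 120 mm and each number of a turn by 360 degrees. A row lasts 1/8 s, in which the tool goes at most 62.5 mm and 10.7 degrees, less where a joint would pass 70% of its speed; a pose out of reach is approached as far as the arm can. A call with a number of a shift or a turn outside -1 to 1 is refused whole. A call with a gripper value outside its range is refused whole. "grip" is the opening, from 0 (shut) to 1 (fully open), set as the call begins (left out, the last holds). The fingers move at their own pace and stop on an object; the grip force is fixed at half the most. Time passes only in rows, so rows that repeat a pose let the fingers close. It gives the time, the measured TCP pose, the force, the opening and the grip force at its end, in the units of the state.
- get_obs(): the state, without advancing time (a new reading comes with each control period).
- optics.capture(name): name is "scene" or "top" or "wrist"; returns the picture (420x560x3 uint8, red, green, blue); there is no depth.
- optics.get_calibration(name): a dict with "fx", "fy", "cx", "cy" (pixels), "k1" (the pictures are not rectified: a ray, as slopes to the right and down, at radius r is drawn at 1 + k1 r^2 times it, then the intrinsics apply), "world_from_camera" (4x4, takes a point from camera to world coordinates). Camera axes: x right, y down, z forward; pixel columns grow to the right and rows downward; lengths in mm; the calibration is good to about 2 mm. A picture is of the moment at which its call begins: read the wrist's pose just before it. get_calibration takes no time and is no camera call; for the wrist camera it gives the pose at the moment of the call.
- ticket.close_job(): hands the job in; it is judged then, once.
Trained networks look in the newest picture that a camera, given by its name, has taken for a name from the list of things; names that differ only in an ending like _2 or _b are one class to them, and where a whole thing is asked for, a point or a joint stands for the part that bears it (a point fixed in the world has none). Each returns a list of dicts, best first, with "confidence" (0 to 1); they miss things now and then, are a little off and sometimes report something else, mostly with a low value. They report only what shows in the picture. A call takes as long as a camera call.
- finder.boxes_of(target, camera): "box" ([left, top, right, bottom] in pixels, round what is visible of it).
- finder.silhouettes(target, camera): "region" (420x560 bool, what is visible of it) and "box" ([left, top, right, bottom] in pixels, round what is visible of it).
- finder.pinpoint(target, camera): "uv" ([column, row] in pixels: a listed point, or the origin of a listed thing).
The state is a dict: "time": time; "joint_positions": joint angles; "dq": joint speeds; "tau": joint torques, N m; "tool_pos": TCP position; "tcp_rot": TCP orientation; "contact_force": force on the tool from outside, world axes, zero at the start; "moment": the same for the moment, N m; "grip_width": finger opening in mm; "finger_force": force on a finger pad.
Only numpy, scipy, OpenCV 4.12 (cv2) and the standard library are available. Lean on these libraries where they do the work, as an engineer would, in place of code of your own. Each camera call takes 0.05 s, during which the arm holds its last target. There are 200 camera calls.

## Working session

There is one attempt and no reset: what is moved stays moved. The work goes in short steps, Python scripts to look and compute and a tool call to move; the robot and the scene stay as the last step left them, time stands still between calls to the robot, and variables do not carry over. Pictures are saved under pics/ and viewed, at most 10 in all, crops included, and the job is handed in when it is done.

Besides the shell and the picture viewer there is one more tool, called after ">>>" by a JSON object that holds its "fn" and its "kwargs". send_rows: Moves the arm, as the interface text tells. Its arguments: {"type":"object","properties":{"offset":{"type":"array"},"delta_rot":{"type":"array"},"grip":{"type":"number"}},"required":["offset","delta_rot"]}

```bash
mkdir -p pics; ls; cat > h.py <<'E'
import numpy as np, cv2
from plant import get_obs, optics, ticket, finder
from scipy.spatial.transform import Rotation as R
def ray(name,uv):
    c=optics.get_calibration(name); T=np.array(c["world_from_camera"])
    K=np.array([[c["fx"],0,c["cx"]],[0,c["fy"],c["cy"]],[0,0,1.]])
    d=cv2.undistortPoints(np.array([[uv]],float),K,np.array([c["k1"],0,0,0.]))[0,0]
    v=T[:3,:3]@np.array([d[0],d[1],1]); return T[:3,3],v/np.linalg.norm(v)
def onz(name,uv,z):
    o,v=ray(name,uv); return o+v*(z-o[2])/v[2]
def proj(name,P):
    c=optics.get_calibration(name); T=np.linalg.inv(np.array(c["world_from_camera"]))
    P=np.atleast_2d(np.array(P,float)); q=P@T[:3,:3].T+T[:3,3]; s=q[:,:2]/q[:,2:]
    s=s*(1+c["k1"]*(s**2).sum(1,keepdims=True)); return s*[c["fx"],c["fy"]]+[c["cx"],c["cy"]]
def save(name,fn):
    im=optics.capture(name); cv2.imwrite("pics/"+fn,im[:,:,::-1]); return im
E
python3 - <<'E'
from h import *
o=get_obs(); print({k:np.round(v,3) for k,v in o.items()})
a=save("scene","s0.png"); b=save("top","t0.png")
for n in ["scene","top"]:
    c=optics.get_calibration(n); print(n,c["fx"],c["k1"],np.round(c["world_from_camera"],2).tolist())
    for t in ["coder","coder_head","lever_grip","seat","carton","date_tape","pen","deli_tub","timer"]:
        r=finder.pinpoint(t,n)
        print(n,t,[(np.round(x["uv"],1).tolist(),round(x["confidence"],2), np.round(onz(n,x["uv"],6 if t in("seat","carton") else 0)).tolist()) for x in r[:2]])
E
```

```text
pics
{'time': np.float64(0.0), 'joint_positions': array([-1.351,  0.343,  1.525, -0.   ,  1.275, -0.146]), 'dq': array([-0.001, -0.   , -0.   , -0.002, -0.   ,  0.002]), 'tau': array([-2.0000e-03, -4.3125e+01, -2.4422e+01,  7.2000e-02,  5.6000e-02,
       -0.0000e+00]), 'tool_pos': array([ 187.71 , -489.838,  226.048]), 'tcp_rot': array([-3.14 , -0.   ,  0.366]), 'contact_force': array([-0.191, -0.538, -0.848]), 'moment': array([ 0.002, -0.007,  0.033]), 'finger_force': np.float64(0.0), 'grip_width': np.float64(91.808)}
scene 432.5914597166496 -0.027541796667716455 [[0.91, -0.3, 0.28, 171.82], [-0.4, -0.69, 0.6, -805.28], [0.02, -0.66, -0.75, 1130.88], [0.0, 0.0, 0.0, 1.0]]
scene coder [([263.2, 214.7], 0.85, [529.0, 77.0, 0.0])]
scene coder_head []
scene lever_grip [([264.2, 206.8], 0.93, [546.0, 109.0, 0.0])]
scene seat [([283.8, 238.5], 0.55, [550.0, -47.0, 6.0])]
scene carton [([245.8, 195.6], 0.66, [504.0, 178.0, 6.0])]
scene date_tape [([298.3, 326.2], 0.56, [462.0, -339.0, 0.0])]
scene pen [([317.3, 375.2], 0.53, [448.0, -482.0, 0.0])]
scene deli_tub [([358.0, 307.8], 0.67, [646.0, -356.0, 0.0])]
scene timer [([204.8, 157.5], 0.55, [433.0, 431.0, 0.0])]
top 522.412001094364 0.03988747506527374 [[-0.31, -0.85, 0.43, -247.5], [-0.95, 0.27, -0.15, 264.02], [0.01, -0.45, -0.89, 1764.02], [0.0, 0.0, 0.0, 1.0]]
top coder [([253.1, 234.8], 0.88, [533.0, 85.0, 0.0])]
top coder_head [([282.6, 218.0], 0.78, [565.0, -41.0, 0.0])]
top lever_grip [([297.9, 211.7], 0.68, [573.0, -105.0, 0.0])]
top seat [([284.0, 218.0], 0.58, [561.0, -45.0, 6.0])]
top carton [([230.5, 252.6], 0.79, [488.0, 184.0, 6.0])]
top date_tape []
top pen []
top deli_tub [([352.3, 176.8], 0.73, [653.0, -358.0, 0.0])]
top timer [([169.5, 285.4], 0.71, [436.0, 421.0, 0.0])]
```

View pics/s0.png

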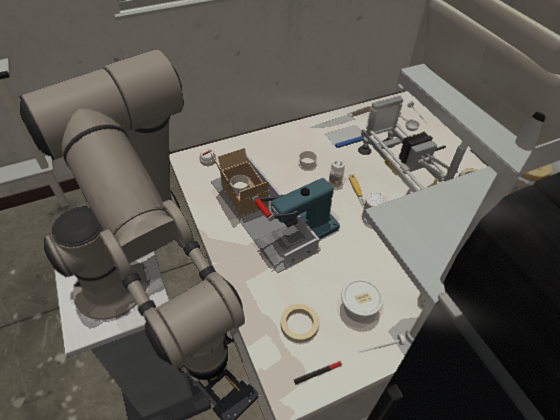

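View pics/t0.png

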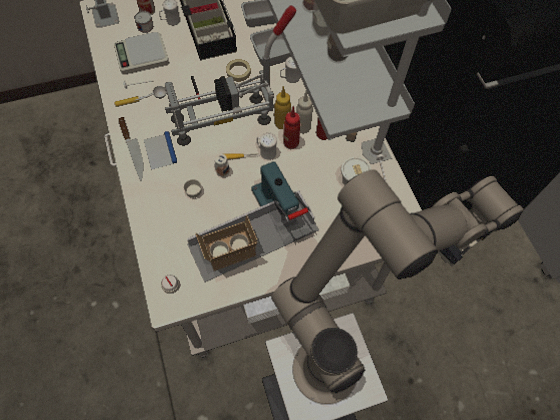

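The scene view shows the coder bed at about (265,215), the open carton at its infeed end at (240,185), the red lever at (263,207), and the tape at (298,325). The pen is at (317,373), the tub at (360,300) and the timer at (206,157). The top view has the carton at (230,243), the lever at (297,212) and the tub at (355,170). Next I move in close with the wrist camera.

>>> {"fn": "send_rows", "kwargs": {"offset": [[0,0,-0.5],[0,0,-1],[0,0,-1]], "delta_rot": [[0,0,0.014],[0,0,0.0285],[0,0,0.0285]]}}

```text
time: 1.38
tool_pos: [188.2, -491.9, 351.8]
tcp_rot: [3.131, -0.0, 0.186]
contact_force: [-0.3, 0.4, -0.9]
grip_width: 91.6
finger_force: 0.0
```

>>> {"fn": "send_rows", "kwargs": {"offset": [[0.33,-0.3,0],[0.67,-0.6,0],[1,-0.9,0],[1,-0.9,0]], "delta_rot": [[0,0,0],[0,0,0],[0,0,0],[0,0,0]]}}

```text
time: 1.88
tool_pos: [287.2, -359.2, 346.4]
tcp_rot: [-3.141, -0.0, 0.192]
contact_force: [-1.5, -0.8, -0.6]
grip_width: 91.6
finger_force: 0.0
```

>>> {"fn": "send_rows", "kwargs": {"offset": [[0.33,-0.3,0],[0.67,-0.6,0],[1,-0.9,0],[1,-0.9,0]], "delta_rot": [[0,0,0],[0,0,0],[0,0,0],[0,0,0]]}}

```text
time: 2.38
tool_pos: [384.7, -231.7, 346.1]
tcp_rot: [-3.141, 0.0, 0.192]
contact_force: [-0.6, 0.4, -0.0]
grip_width: 92.0
finger_force: 0.0
```

>>> {"fn": "send_rows", "kwargs": {"offset": [[0.33,-0.3,0],[0.67,-0.6,0],[0.9,-0.9,0],[0.9,-0.9,0]], "delta_rot": [[0,0,0],[0,0,0],[0,0,0],[0,0,0]]}}

```text
time: 2.88
tool_pos: [470.2, -106.6, 345.9]
tcp_rot: [-3.141, 0.001, 0.19]
contact_force: [0.2, -0.4, 0.2]
grip_width: 92.0
finger_force: 0.0
```

>>> {"fn": "send_rows", "kwargs": {"offset": [[0,-0.45,0],[0,-0.9,0],[0,-0.9,0]], "delta_rot": [[0,0,0],[0,0,0],[0,0,0]]}}

```text
time: 3.25
tool_pos: [448.8, -0.6, 346.7]
tcp_rot: [3.141, 0.0, 0.189]
contact_force: [-0.7, -0.2, 0.8]
grip_width: 91.5
finger_force: 0.0
```

```bash
python3 - <<'E'
from h import *
o=get_obs(); print(o["time"],o["tool_pos"],o["tcp_rot"],o["joint_positions"])
im=optics.capture("wrist"); cv2.imwrite("pics/w0.png",cv2.resize(im,(784,588))[:,:,::-1])
c=optics.get_calibration("wrist"); print(c["fx"],c["cx"],c["cy"],c["k1"],np.round(c["world_from_camera"],3).tolist())
for t in ["coder","lever_grip","seat","carton","timer"]:
    print(t,[(np.round(x["uv"],1).tolist(),round(x["confidence"],2), np.round(onz("wrist",x["uv"],dict(lever_grip=206,seat=6,carton=6).get(t,0))).tolist()) for x in finder.pinpoint(t,"wrist")[:2]])
print(onz("scene",(264.2,206.8),206),onz("top",(297.9,211.7),206))
E
```

```text
3.25 [448.7566508   -0.60011777 346.73645487] [3.14136118e+00 1.06933368e-04 1.89287074e-01] [-1.72235706e-01  1.27862778e-01  1.47898059e+00 -2.54501016e-04
  1.53476744e+00  1.20928270e+00]
331.086901998912 278.1994829275324 211.90814453611483 -0.05555432161272823 [[0.186, -0.934, -0.305, 532.041], [-0.982, -0.177, -0.059, 13.567], [0.001, 0.311, -0.95, 504.487], [0.0, 0.0, 0.0, 1.0]]
coder [([232.5, 90.6], 0.86, [539.0, 81.0, 0.0])]
lever_grip [([344.9, 187.1], 0.95, [472.0, -62.0, 206.0])]
seat []
carton [([161.2, 104.1], 0.68, [503.0, 179.0, 6.0])]
timer [([11.6, 119.9], 0.92, [441.0, 410.0, 0.0]), ([160.4, 102.9], 0.5, [504.0, 182.0, 0.0])]
[477.71950829 -57.61498977 206.        ] [477.03860986 -61.50031668 206.        ]
```

View pics/w0.png

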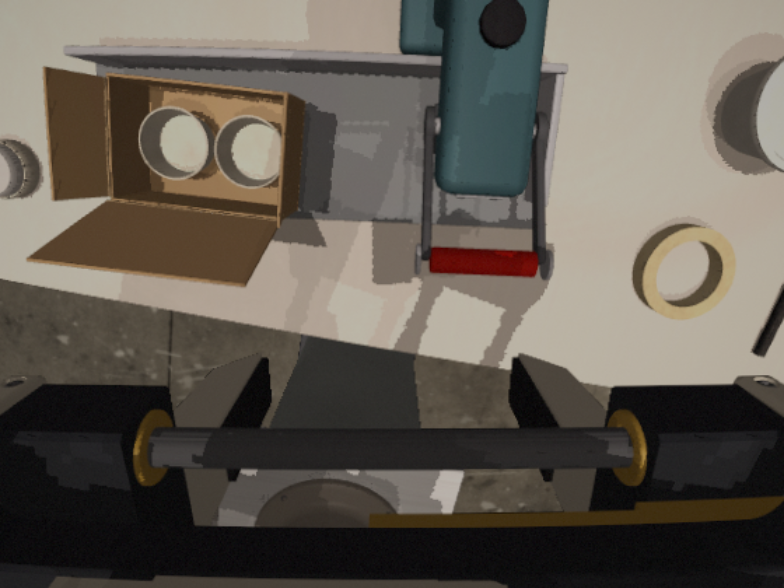

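The wrist view shows the left flap leaning outward at (75,135), the right flap about upright at (290,155), and the lid leaning toward the robot at (155,240). The red bar is centred at (484,262), the fence runs along the top from (66,50) to (565,68), and the end stop is at (556,130). I'll zoom in on this frame for edges.

```bash
python3 - <<'E'
from h import *
im=optics.capture("wrist"); cv2.imwrite("pics/w0raw.png",im[:,:,::-1])
c=im[20:215,15:415]; cv2.imwrite("pics/w0c.png",cv2.resize(c,(800,390),interpolation=cv2.INTER_CUBIC)[:,:,::-1])
E
```

```text
(no output)
```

View pics/w0c.png

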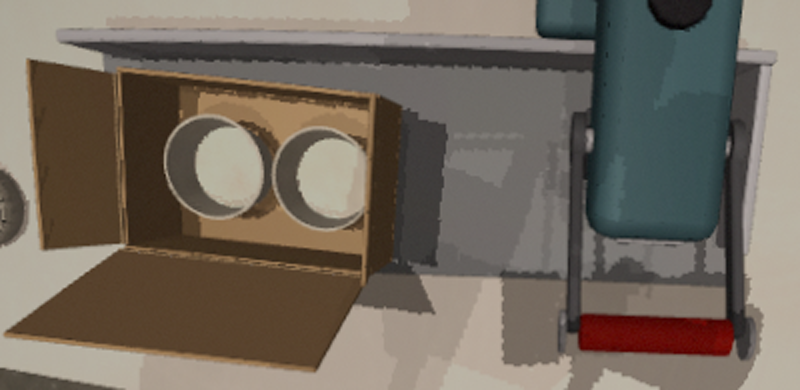

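Zoomed crop: the carton's far-left rim corner is at (118,69) and the near-left at (126,248), with the lid tip at (5,335)-(315,370) and the left flap tip at (27,60)-(42,249). The right flap is nearly edge-on at u≈367. The fence edge runs (62,43)-(760,64) and the bed's near edge is at v≈272. Next I fit the poses to these.

```bash
cat > fit.py <<'E'
from h import *
from scipy.optimize import least_squares
raw=lambda u,v:np.array([15+u/2,20+v/2])
def place(p,P):
    c,s=np.cos(p[2]),np.sin(p[2]); P=np.atleast_2d(np.array(P,float))
    return np.c_[p[0]+c*P[:,0]-s*P[:,1],p[1]+s*P[:,0]+c*P[:,1],P[:,2]]
E
python3 - <<'E'
from fit import *
W=lambda u,v,z:onz("wrist",raw(u,v),z)
inv=lambda p,q:place((0,0,-p[2]),[[q[0]-p[0],q[1]-p[1],q[2]]])[0]
def rc(p):
    r=[inv(p,W(u,v,62))[0]-55 for u,v in [(62,43),(300,49),(560,57),(755,63)]]
    r+=[inv(p,W(u,v,62))[1]+210 for u,v in [(757,66),(752,130)]]
    r+=[inv(p,W(u,v,6))[0]+94 for u,v in [(430,272),(560,276)]]
    g=inv(p,W(656,335,206)); r+=[g[0]+85.5,g[1]+130]
    return np.array(r)
f=least_squares(rc,[535,81,.19],loss="soft_l1",f_scale=2); print("coder",f.x,np.round(rc(f.x),1)); pc=f.x
def rk(q):
    p=q[:3];L=[]
    def add(P,u,v,w=1): L.extend(w*(proj("wrist",place(p,P))[0]-raw(u,v)))
    add([-55,80,82],126,248);add([55,80,82],118,69)
    l=q[3];
    for y,u,v in [(80,5,335),(-80,315,370)]: add([-55+110*np.cos(l),y,87+110*np.sin(l)],u,v)
    a=q[4]
    for x,u,v in [(51,27,60),(-51,42,249)]: add([x,80-54*np.cos(a),83.5+54*np.sin(a)],u,v)
    b=q[5]
    for x,u,v in [(51,372,95),(-51,362,283)]: add([x,-80+54*np.cos(b),83.5+54*np.sin(b)],u,v)
    add([55,-80,6],400,107,.7);add([-55,-80,6],390,262,.7)
    return np.array(L)
g=least_squares(rk,[500,181,.19,2.3,2.3,1.6],loss="soft_l1",f_scale=2); print("carton",g.x,np.round(rk(g.x),1))
print("carton in coder",inv(pc,[*g.x[:2],0]),g.x[2]-pc[2])
print(place(pc,[[0,-130,6],[-85.5,-130,206]]))
E
```

```text
coder [5.36358784e+02 8.23559705e+01 1.49624194e-01] [ 0.6 -2.3 -2.6 -0.6  1.3 -0.2  2.8  3.1 -0.3 -1. ]
carton [4.98580791e+02 1.82048401e+02 6.53020962e-02 1.83429106e+00
 1.91514754e+00 1.70991622e+00] [-0.7  1.  -0.8 -1.2 -0.8 -0.1  1.2  0.3  0.  -0.6 -0.2  1.  -0.1 -1.
  0.   2.2  1.1 -0.4  1.1 -0.2]
carton in coder [-22.49510122 104.21001823   0.        ] -0.08432209826720283
[[555.73743415 -46.19156134   6.        ]
 [471.1927113  -58.93675019 206.        ]]
```

>>> {"fn": "send_rows", "kwargs": {"offset": [[0,0,0],[0,0,0]], "delta_rot": [[0,0,0.02],[0,0,0.02]], "grip": 1.0}}

```text
time: 3.85
tool_pos: [449.7, -1.9, 346.6]
tcp_rot: [3.141, 0.0, 0.061]
contact_force: [0.2, -0.8, -0.1]
grip_width: 92.0
finger_force: 0.0
```

>>> {"fn": "send_rows", "kwargs": {"offset": [[0.25,-0.5,0],[0.513,-1,0],[0.513,-1,0]], "delta_rot": [[0,0,0],[0,0,0],[0,0,0]]}}

```text
time: 4.22
tool_pos: [504.5, 125.0, 345.9]
tcp_rot: [-3.141, 0.001, 0.067]
contact_force: [0.3, -1.1, -0.4]
grip_width: 92.2
finger_force: 0.0
```

>>> {"fn": "send_rows", "kwargs": {"offset": [[0,-0.5,0],[0,-1,0],[0,-1,0]], "delta_rot": [[0,0,0],[0,0,0],[0,0,0]]}}

```text
time: 4.6
tool_pos: [495.7, 244.7, 346.2]
tcp_rot: [-3.141, 0.001, 0.068]
contact_force: [-0.3, -0.6, -1.1]
grip_width: 91.9
finger_force: 0.0
```

>>> {"fn": "send_rows", "kwargs": {"offset": [[0,-0.04,0.5],[0,-0.04,1],[0,-0.04,1]], "delta_rot": [[0,0,0],[0,0,0],[0,0,0]]}}

```text
time: 4.97
tool_pos: [493.8, 244.4, 222.9]
tcp_rot: [3.138, 0.01, 0.061]
contact_force: [-0.1, 0.6, 1.2]
grip_width: 91.9
finger_force: 0.0
```

```bash
cat >> h.py <<'E'
CODER=(536.4,82.4,.1496); CARTON=(498.6,182.0,.0653)
def loc(p,q):
    c,s=np.cos(p[2]),np.sin(p[2]); d=np.array(q[:2])-np.array(p[:2]); return np.round([c*d[0]+s*d[1],-s*d[0]+c*d[1]],1)
def st(p=CARTON):
    o=get_obs(); print("t",round(o["time"],2),"loc",loc(p,o["tool_pos"]),"z",round(o["tool_pos"][2],1),"rot",np.round(o["tcp_rot"],3),"yawrel",round(o["tcp_rot"][2]-p[2],3),"F",np.round(o["contact_force"],1),"q",np.round(o["joint_positions"],2))
E
python3 -c "
from h import *; st()
save('wrist','w1.png')"
```

```text
t 4.97 loc [-0.7 62.6] z 222.9 rot [3.138 0.01  0.061] yawrel -0.004 F [-0.1  0.6  1.2] q [ 0.32  0.4   1.45 -0.    1.3   1.83]
```

View pics/w1.png

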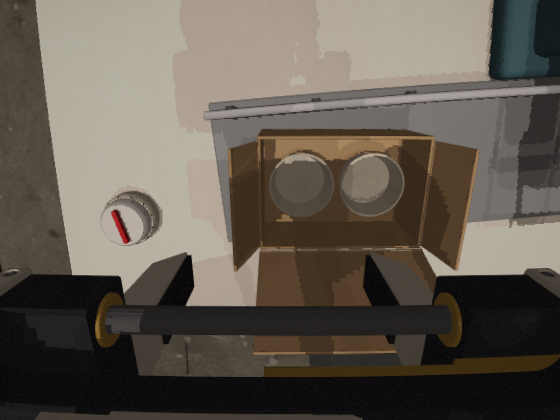

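The close view shows the carton square to the tool. Its rim corners are (260,135), (433,137), (259,247) and (423,247), both flaps lean a little outward with tips at u≈233 and u≈468, and the timer is clear at (128,222). I'll refit from this frame.

```bash
python3 - <<'E'
from fit import *
def rk(q):
    p=q[:3];L=[]
    def add(P,u,v): L.extend(proj("wrist",place(p,P))[0]-[u,v])
    add([-55,80,82],259,247);add([55,80,82],260,133);add([55,-80,82],433,135);add([-55,-80,82],423,249)
    a=q[3]
    for x,u,v in [(51,231,150),(-51,236,268)]: add([x,80-54*np.cos(a),83.5+54*np.sin(a)],u,v)
    b=q[4]
    for x,u,v in [(51,476,150),(-51,459,266)]: add([x,-80+54*np.cos(b),83.5+54*np.sin(b)],u,v)
    return np.array(L)
g=least_squares(rk,[500,181,.065,1.9,1.7],loss="soft_l1",f_scale=2); print(g.x,np.round(rk(g.x),1)); st(tuple(g.x[:3]))
E
```

```text
[5.02480522e+02 1.82645511e+02 6.38670256e-02 1.91188881e+00
 1.74052263e+00] [ 1.9  0.7 -1.5  2.1  2.2  0.4 -3.1 -2.2 -0.5 -2.9  0.4  1.2  2.4 -2.1
 -2.4  2.8]
t 5.03 loc [-2.5 63. ] z 226.5 rot [3.14e+00 3.00e-03 6.10e-02] yawrel -0.003 F [-0.5 -0.6  0. ] q [ 0.32  0.4   1.44 -0.    1.31  1.83]
```

>>> {"fn": "send_rows", "kwargs": {"offset": [[0,0,0.4],[0,0,0.8],[0,0,1],[0,0,1]], "delta_rot": [[0,0,0],[0,0,0],[0,0,0],[0,0,0]]}}

```text
time: 5.52
tool_pos: [497.6, 246.6, 108.2]
tcp_rot: [-3.141, -0.002, 0.061]
contact_force: [-0.4, 0.2, 0.2]
grip_width: 91.7
finger_force: 0.0
```

>>> {"fn": "send_rows", "kwargs": {"offset": [[0,0.1,0],[0,0.2,0],[0,0.3,0],[0,0.41,0],[0,0.45,0.06],[0,0.49,0.12],[0,0.53,0.16],[0,0.53,0.165]], "delta_rot": [[0,0,0],[0,0,0],[0,0,0],[0,0,0],[0,0,0],[0,0,0],[0,0,0],[0,0,0]]}}

```text
time: 6.52
tool_pos: [499.5, 183.1, 86.1]
tcp_rot: [3.141, 0.002, 0.061]
contact_force: [0.2, -0.9, -0.8]
grip_width: 92.1
finger_force: 0.0
```

```bash
sed -i 's/CARTON=(498.6,182.0,.0653)/CARTON=(501.,182.3,.065)/' h.py; python3 -c "
from h import *; st()"
```

```text
t 6.53 loc [-1.4  0.9] z 86.1 rot [3.141e+00 2.000e-03 6.100e-02] yawrel -0.004 F [ 0.2 -0.9 -0.8] q [ 0.21  0.51  1.69 -0.    0.94  1.72]
```

>>> {"fn": "send_rows", "kwargs": {"offset": [[0,0,-0.3],[0,0,-0.57],[0,0,-0.57],[0,0.25,-0.57],[0,0.475,-0.57],[0,0.475,-0.5],[0,0.475,-0.175],[0,0.475,-0.175]], "delta_rot": [[0,0,0],[0,0,0],[0,0,0],[0,0,0],[0,0,0],[0,0,0],[0,0,0],[0,0,0]]}}

```text
time: 7.52
tool_pos: [500.8, 126.9, 104.9]
tcp_rot: [3.141, 0.008, 0.061]
contact_force: [-0.8, 0.3, 0.4]
grip_width: 91.9
finger_force: 0.0
```

>>> {"fn": "send_rows", "kwargs": {"offset": [[0,-0.1,0],[0,-0.2,0],[0,-0.3,0],[0,-0.35,0],[0,-0.39,0.06],[0,-0.43,0.12],[0,-0.475,0.16],[0,-0.475,0.165]], "delta_rot": [[0,0,0],[0,0,0],[0,0,0],[0,0,0],[0,0,0],[0,0,0],[0,0,0],[0,0,0]]}}

```text
time: 8.52
tool_pos: [499.5, 183.7, 87.4]
tcp_rot: [3.142, 0.001, 0.061]
contact_force: [-0.2, 0.4, 0.1]
grip_width: 92.0
finger_force: 0.0
```

```bash
python3 -c "
from h import *; st()"
```

```text
t 8.53 loc [-1.4  1.5] z 87.4 rot [3.142e+00 1.000e-03 6.100e-02] yawrel -0.004 F [-0.2  0.4  0.1] q [0.21 0.51 1.69 0.   0.95 1.72]
```

>>> {"fn": "send_rows", "kwargs": {"offset": [[0,0,-0.5],[0,0,-1],[0,0,-1]], "delta_rot": [[0,0,0],[0,0,0],[0,0,0]]}}

```text
time: 8.9
tool_pos: [502.5, 184.0, 213.0]
tcp_rot: [-3.14, -0.01, 0.061]
contact_force: [-0.5, 0.2, -1.4]
grip_width: 91.7
finger_force: 0.0
```

>>> {"fn": "send_rows", "kwargs": {"offset": [[0,0,-0.2],[-0.4,0,-0.2],[-0.8,0,-0.2],[-0.93,0,-0.2],[-0.93,0,-0.2],[-0.93,0,0.2],[-0.93,0,0.475],[-0.93,0,0.475]], "delta_rot": [[0,0,0],[0,0,0],[0,0,0],[0,0,0],[0,0,0],[0,0,0],[0,0,0],[0,0,0]]}}

```text
time: 9.9
tool_pos: [388.3, 176.2, 149.1]
tcp_rot: [3.141, 0.005, 0.061]
contact_force: [0.3, 0.1, -0.2]
grip_width: 91.9
finger_force: 0.0
```

```bash
python3 -c "
from h import *; st(); save('wrist','w2.png')"
```

```text
t 9.9 loc [-112.9    1.2] z 149.1 rot [3.141 0.005 0.061] yawrel -0.004 F [ 0.3  0.1 -0.2] q [ 0.25  0.26  1.89 -0.    1.    1.76]
```

View pics/w2.png

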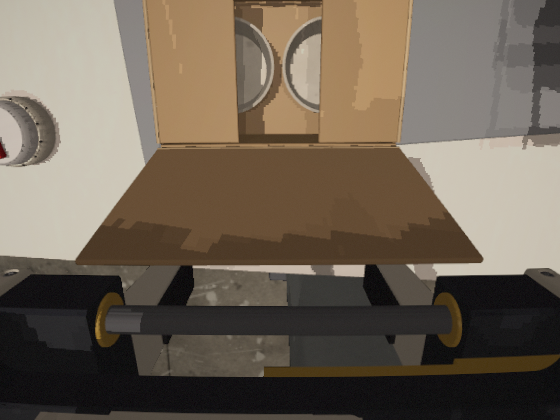

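Both end flaps lie flat (around (195,70) and (362,70)), and the fingers are behind the lid, whose edge is at v≈255. Next I fold the lid.

>>> {"fn": "send_rows", "kwargs": {"offset": [[0.15,0,0],[0.28,0,0],[0.4,0,0],[0.55,0,0.01],[0.7,0,0.04],[0.82,0,0.13],[0.95,0,0.25],[0.95,0,0.25]], "delta_rot": [[0,0,0],[0,0,0],[0,0,0],[0,0,0],[0,0,0],[0,0,0],[0,0,0],[0,0,0]]}}

```text
time: 10.95
tool_pos: [502.6, 183.4, 119.7]
tcp_rot: [3.141, 0.002, 0.061]
contact_force: [0.6, 0.8, -0.3]
grip_width: 91.6
finger_force: 0.0
```

>>> {"fn": "send_rows", "kwargs": {"offset": [[0.08,0,0.12],[0.12,0,0.2],[0.12,0,0.24],[0.12,0,0.255],[0.12,0,0.26],[0.12,0,0.26]], "delta_rot": [[0,0,0],[0,0,0],[0,0,0],[0,0,0],[0,0,0],[0,0,0]]}}

```text
time: 11.7
tool_pos: [516.7, 184.5, 90.1]
tcp_rot: [-3.142, -0.0, 0.061]
contact_force: [-0.5, -0.2, -0.8]
grip_width: 91.8
finger_force: 0.0
```

```bash
python3 -c "
from h import *; st(); "
```

```text
t 11.7 loc [15.8  1.2] z 90.1 rot [-3.142 -0.     0.061] yawrel -0.004 F [-0.5 -0.2 -0.8] q [ 0.2   0.53  1.64 -0.    0.97  1.71]
```

>>> {"fn": "send_rows", "kwargs": {"offset": [[0,0,0.012],[0,0,0.012]], "delta_rot": [[0,0,0],[0,0,0]]}}

```text
time: 11.95
tool_pos: [516.9, 184.5, 88.7]
tcp_rot: [-3.142, -0.001, 0.061]
contact_force: [-0.6, 0.5, 2.8]
grip_width: 91.6
finger_force: 1.2
```

>>> {"fn": "send_rows", "kwargs": {"offset": [[0,0,0.01],[0,0,0.01]], "delta_rot": [[0,0,0],[0,0,0]]}}

```text
time: 12.2
tool_pos: [516.9, 184.5, 88.5]
tcp_rot: [-3.142, -0.001, 0.061]
contact_force: [-3.5, -1.3, 11.2]
grip_width: 92.3
finger_force: 5.3
```

>>> {"fn": "send_rows", "kwargs": {"offset": [[0,0,-0.4],[-0.4,0,-0.4],[-0.9,0,-0.4],[-1,0,-0.4],[-1,0,-0.4]], "delta_rot": [[0,0,0],[0,0,0],[0,0,-0.007],[0,0,-0.014],[0,0,-0.014]]}}

```text
time: 12.82
tool_pos: [396.5, 177.2, 135.6]
tcp_rot: [3.142, -0.001, 0.149]
contact_force: [1.0, 1.6, 0.0]
grip_width: 92.0
finger_force: 0.0
```

```bash
python3 -c "
from h import *; st(CODER); print(loc(CODER,CARTON))
"
```

```text
t 12.82 loc [-124.3  114.6] z 135.6 rot [ 3.142e+00 -1.000e-03  1.490e-01] yawrel -0.0 F [1.  1.6 0. ] q [ 0.24  0.29  1.89 -0.    0.96  1.67]
[-20.1 104.1]
```

>>> {"fn": "send_rows", "kwargs": {"offset": [[0,0.09,0.4],[0,0.09,0.83],[0,0.09,0.83]], "delta_rot": [[0,0,0],[0,0,0],[0,0,0]]}}

```text
time: 13.2
tool_pos: [397.1, 165.8, 33.0]
tcp_rot: [3.141, 0.007, 0.148]
contact_force: [-0.1, 0.1, 0.1]
grip_width: 91.8
finger_force: 0.0
```

>>> {"fn": "send_rows", "kwargs": {"offset": [[0.1,0,0],[0.2,0,0],[0.28,0,0],[0.35,0,0],[0.42,0,0],[0.46,0,0],[0.48,0,0],[0.48,0,0]], "delta_rot": [[0,0,0],[0,0,0],[0,0,0],[0,0,0],[0,0,0],[0,0,0],[0,0,0],[0,0,0]]}}

```text
time: 14.2
tool_pos: [455.7, 175.1, 35.6]
tcp_rot: [3.142, -0.0, 0.149]
contact_force: [-2.1, 0.7, -0.1]
grip_width: 92.0
finger_force: 1.1
```

```bash
python3 -c "
from h import *; st(CODER)"
```

```text
t 14.2 loc [-66.  103.7] z 35.6 rot [ 3.142 -0.     0.149] yawrel -0.0 F [-2.1  0.7 -0.1] q [ 0.21  0.53  1.86 -0.    0.76  1.63]
```

>>> {"fn": "send_rows", "kwargs": {"offset": [[0.015,0,0],[0.015,0,0]], "delta_rot": [[0,0,0],[0,0,0]]}}

```text
time: 14.45
tool_pos: [457.0, 175.3, 35.5]
tcp_rot: [3.142, 0.001, 0.149]
contact_force: [-4.2, -0.1, 2.3]
grip_width: 92.2
finger_force: 2.3
```

>>> {"fn": "send_rows", "kwargs": {"offset": [[0.015,0,0],[0.015,0,0]], "delta_rot": [[0,0,0],[0,0,0]]}}

```text
time: 14.7
tool_pos: [456.9, 175.3, 35.5]
tcp_rot: [3.141, 0.004, 0.149]
contact_force: [-9.9, -0.6, 6.4]
grip_width: 91.7
finger_force: 5.4
```

>>> {"fn": "send_rows", "kwargs": {"offset": [[-0.2,0,0],[-0.4,0,-0.1],[-0.5,0,-0.5],[-0.5,0,-1],[-0.5,0,-1]], "delta_rot": [[0,0,0],[0,0,0],[0,0,0],[0,0,0],[0,0,0]]}}

```text
time: 15.32
tool_pos: [403.6, 167.4, 160.2]
tcp_rot: [-3.141, -0.013, 0.149]
contact_force: [0.0, -0.2, 0.1]
grip_width: 92.0
finger_force: 0.0
```

>>> {"fn": "send_rows", "kwargs": {"offset": [[0.2,-0.45,-0.3],[0.5,-0.8,-0.3],[0.9,-0.87,-0.3],[1,-0.87,-0.3],[1,-0.87,-0.3],[1,-0.87,-0.3],[1,-0.87,-0.3],[1,-0.87,-0.3]], "delta_rot": [[0,0,-0.028],[0,0,-0.057],[0,0,-0.085],[0,0,-0.114],[0,0,-0.142],[0,0,-0.17],[0,0,-0.2],[0,0,-0.228]], "grip": 0.4}}

```text
time: 16.32
tool_pos: [503.5, 287.7, 190.6]
tcp_rot: [3.141, 0.0, 1.587]
contact_force: [-0.6, 0.5, -0.3]
grip_width: 36.8
finger_force: 0.0
```

>>> {"fn": "send_rows", "kwargs": {"offset": [[0,0,0],[0,0,0]], "delta_rot": [[0,0,-0.022],[0,0,-0.022]]}}

```text
time: 16.58
tool_pos: [503.3, 287.7, 190.8]
tcp_rot: [3.142, 0.0, 1.718]
contact_force: [-0.5, -0.2, -0.3]
grip_width: 36.7
finger_force: 0.0
```

```bash
python3 -c "
from h import *; st(CODER)
save('wrist','w3.png')
T=np.array([[0.186,-0.934,-0.305,532.041],[-0.982,-0.177,-0.059,13.567],[0.001,0.311,-0.95,504.487]])
import math
for uv in [(285,39),(285,22)]:
  d=cv2.undistortPoints(np.array([[uv]],float),np.array([[331.09,0,278.2],[0,331.09,211.9],[0,0,1]]),np.array([-.0556,0,0,0]))[0,0]
  v=T[:,:3]@[d[0],d[1],1]
  print([ (z,loc(CODER,(T[:,3]+v*(z-T[2,3])/v[2])).tolist()) for z in (0,60,120,180)])
"
```

```text
t 16.57 loc [ -2.1 207.9] z 190.8 rot [3.142 0.    1.718] yawrel 1.569 F [-0.5 -0.2 -0.3] q [ 0.39  0.47  1.42 -0.    1.25  0.24]
[(0, [73.4, -74.1]), (60, [62.9, -73.3]), (120, [52.5, -72.5]), (180, [42.0, -71.7])]
[(0, [95.0, -73.1]), (60, [82.0, -72.5]), (120, [68.9, -71.8]), (180, [55.9, -71.1])]
```

View pics/w3.png

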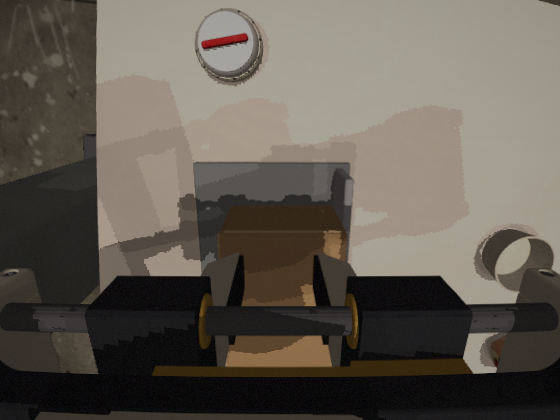

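The view shows the carton closed and square to the bed, with its end edge at (220-343, 232). The timer is clear at (228,45). Now the long push along the fence.

>>> {"fn": "send_rows", "kwargs": {"offset": [[0,0,0.5],[0,0,1],[0,0,1]], "delta_rot": [[0,0,0],[0,0,0],[0,0,0]]}}

```text
time: 17.0
tool_pos: [500.0, 286.4, 67.4]
tcp_rot: [-3.132, 0.002, 1.718]
contact_force: [0.4, -0.6, 0.7]
grip_width: 36.5
finger_force: 0.0
```

>>> {"fn": "send_rows", "kwargs": {"offset": [[0,0,0.15],[0,0,0.3],[0,0,0.3]], "delta_rot": [[0,-0.02,0],[0,-0.0417,0],[0,-0.0417,0]]}}

```text
time: 17.38
tool_pos: [503.0, 289.8, 36.4]
tcp_rot: [3.14, 0.261, 1.721]
contact_force: [0.1, 0.1, -0.3]
grip_width: 36.9
finger_force: 0.0
```

>>> {"fn": "send_rows", "kwargs": {"offset": [[-0.1,0,0.027],[-0.2,0,0.054],[-0.3,0,0.081],[-0.4,0,0.108],[-0.5,0,0.135],[-0.6,0,0.162],[-0.7,0,0.189],[-0.8,0,0.216]], "delta_rot": [[0,0,0],[0,0,0],[0,0,0],[0,0,0],[0,0,0],[0,0,0],[0,0,0],[0,0,0]]}}

```text
time: 18.38
tool_pos: [518.3, 188.5, 36.3]
tcp_rot: [3.14, 0.261, 1.718]
contact_force: [-0.2, 5.2, 3.7]
grip_width: 36.8
finger_force: 2.5
```

```bash
python3 -c "
from h import *; st(CODER)"
```

```text
t 18.38 loc [ -2.1 107.6] z 36.3 rot [3.14  0.261 1.718] yawrel 1.569 F [-0.2  5.2  3.7] q [ 0.36  0.65  1.62 -0.32  0.95  0.4 ]
```

>>> {"fn": "send_rows", "kwargs": {"offset": [[-0.1,0,0.027],[-0.2,0,0.054],[-0.3,0,0.081],[-0.4,0,0.108],[-0.5,0,0.135],[-0.6,0,0.162],[-0.7,0,0.189],[-0.8,0,0.216]], "delta_rot": [[0,0,0],[0,0,0],[0,0,0],[0,0,0],[0,0,0],[0,0,0],[0,0,0],[0,0,0]]}}

```text
time: 19.38
tool_pos: [532.6, 90.0, 36.0]
tcp_rot: [3.14, 0.262, 1.719]
contact_force: [-1.2, 5.3, 4.1]
grip_width: 36.5
finger_force: 2.6
```

>>> {"fn": "send_rows", "kwargs": {"offset": [[-0.08,0,0.0216],[-0.15,0,0.04],[-0.22,0,0.059],[-0.28,0,0.0755],[-0.32,0,0.0865],[-0.34,0,0.092],[-0.34,0,0.092]], "delta_rot": [[0,0,0],[0,0,0],[0,0,0],[0,0,0],[0,0,0],[0,0,0],[0,0,0]]}}

```text
time: 20.25
tool_pos: [538.6, 48.9, 35.1]
tcp_rot: [-3.141, 0.262, 1.72]
contact_force: [-0.0, 2.7, 2.2]
grip_width: 36.8
finger_force: 1.1
```

```bash
python3 -c "
from h import *; st(CODER)"
```

```text
t 20.25 loc [ -2.8 -33.5] z 35.1 rot [-3.141  0.262  1.72 ] yawrel 1.57 F [-0.   2.7  2.2] q [ 0.1   0.62  1.71 -0.36  0.84  0.2 ]
```

>>> {"fn": "send_rows", "kwargs": {"offset": [[-0.016,0,0.0043],[-0.032,0,0.0086],[-0.032,0,0.0086]], "delta_rot": [[0,0,0],[0,0,0],[0,0,0]]}}

```text
time: 20.62
tool_pos: [539.2, 45.1, 35.1]
tcp_rot: [-3.141, 0.262, 1.72]
contact_force: [-0.5, 2.9, 2.3]
grip_width: 36.6
finger_force: 1.6
```

>>> {"fn": "send_rows", "kwargs": {"offset": [[-0.016,0,0.0043],[-0.016,0,0.0043]], "delta_rot": [[0,0,0],[0,0,0]]}}

```text
time: 20.88
tool_pos: [539.6, 43.1, 35.2]
tcp_rot: [-3.141, 0.262, 1.72]
contact_force: [-0.6, 3.1, 0.8]
grip_width: 36.9
finger_force: 1.6
```

>>> {"fn": "send_rows", "kwargs": {"offset": [[-0.016,0,0.0043],[-0.016,0,0.0043]], "delta_rot": [[0,0,0],[0,0,0]]}}

```text
time: 21.12
tool_pos: [539.8, 42.2, 35.2]
tcp_rot: [3.141, 0.261, 1.72]
contact_force: [-0.7, 8.8, 3.2]
grip_width: 36.6
finger_force: 4.2
```

>>> {"fn": "send_rows", "kwargs": {"offset": [[-0.012,0,0.0032],[-0.012,0,0.0032]], "delta_rot": [[0,0,0],[0,0,0]]}}

```text
time: 21.38
tool_pos: [540.3, 41.9, 35.2]
tcp_rot: [3.14, 0.259, 1.719]
contact_force: [-1.9, 14.1, 3.6]
grip_width: 36.8
finger_force: 7.0
```

>>> {"fn": "send_rows", "kwargs": {"offset": [[0.2,0,-0.054],[0.5,0,-0.135],[0.6,0,-0.5],[0.5,0,-0.9],[0.5,0,-0.9]], "delta_rot": [[0,0,0],[0,0,0],[0,0,0],[0,0,0],[0,0,0]]}}

```text
time: 22.0
tool_pos: [529.5, 125.1, 127.5]
tcp_rot: [3.134, 0.263, 1.719]
contact_force: [-0.1, 0.4, -0.3]
grip_width: 36.9
finger_force: 0.0
```

>>> {"fn": "send_rows", "kwargs": {"offset": [[-0.1,0,-0.5],[-0.2,0,-0.9],[-0.2,0,-0.9]], "delta_rot": [[0,0,0],[0,0,0],[0,0,0]]}}

```text
time: 22.38
tool_pos: [528.3, 129.2, 237.5]
tcp_rot: [3.135, 0.262, 1.717]
contact_force: [-0.3, 0.1, -0.8]
grip_width: 36.6
finger_force: 0.0
```

```bash
python3 -c "
from h import *; st(CODER)
im=save('wrist','w4.png')
"
```

```text
t 22.38 loc [-1.1 47.5] z 237.5 rot [3.135 0.262 1.717] yawrel 1.568 F [-0.3  0.1 -0.8] q [ 0.25  0.4   1.44 -0.27  1.33  0.17]
```

View pics/w4.png

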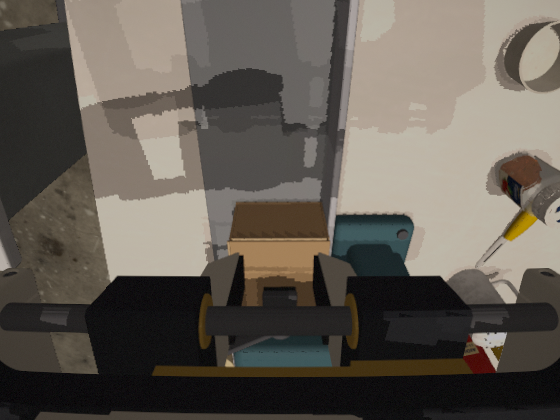

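The carton sits beneath the head, its right edge at u≈328 along the fence line and its end face at v 203-240. I check those corners numerically.

```bash
python3 - <<'E'
from h import *
P=np.array([[55,-50,88.5],[-55,-50,88.5],[55,-50,6],[-55,-50,6],[55,-50,62],[55,60,62]])
x,y,t=CODER; c,s=np.cos(t),np.sin(t)
print(np.round(proj("wrist",np.c_[x+c*P[:,0]-s*P[:,1],y+s*P[:,0]+c*P[:,1],P[:,2]]),1))
for uv,z in [((329,240),88),((229,240),88),((326,203),6),((234,203),6),((330,180),62),((342,60),62)]: print(uv,loc(CODER,onz("wrist",uv,z)))
im=cv2.imread("pics/w4.png")[170:290,190:430]; cv2.imwrite("pics/w4c.png",cv2.resize(im,(800,400),interpolation=cv2.INTER_CUBIC))
E
```

```text
[[332.4 242.6]
 [229.2 242.8]
 [323.4 202.2]
 [237.  202.4]
 [329.2 228. ]
 [338.5 134.4]]
(329, 240) [ 51.2 -46.9]
(229, 240) [-54.9 -46.6]
(326, 203) [ 58.4 -51.3]
(234, 203) [-58.9 -50.9]
(330, 180) [50.8 11.1]
(342, 60) [ 51.9 126.3]
```

View pics/w4c.png

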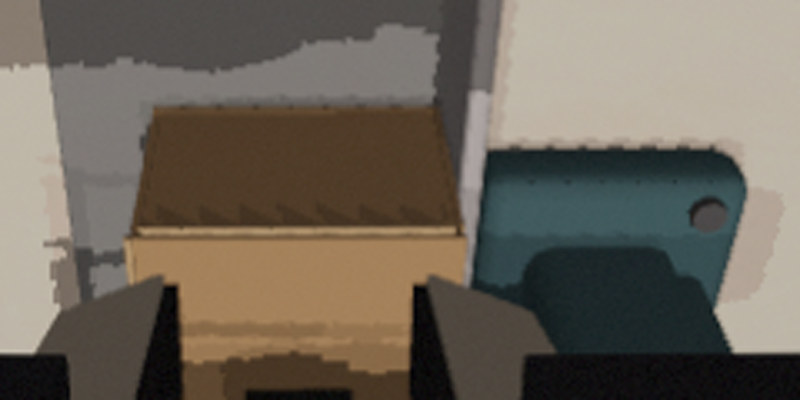

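The crop shows the lid edge (127-467, 237) with its right end touching the fence's inner edge, and the base corner at the foot of the fence. That's home within measuring error. Now I reorient and go above the lever.

>>> {"fn": "send_rows", "kwargs": {"offset": [[-0.04,0,-0.16],[-0.086,0,-0.32],[-0.086,0,-0.32]], "delta_rot": [[0,0.02,0],[0,0.0417,0],[0,0.0417,0]], "grip": 0.0}}

```text
time: 22.8
tool_pos: [527.1, 127.3, 273.5]
tcp_rot: [-3.141, 0.001, 1.715]
contact_force: [-0.3, -0.6, -0.4]
grip_width: 11.4
finger_force: 0.0
```

>>> {"fn": "send_rows", "kwargs": {"offset": [[-0.12,-0.1,0],[-0.25,-0.2,0],[-0.37,-0.3,0],[-0.5,-0.4,0],[-0.62,-0.5,0],[-0.75,-0.6,0],[-0.87,-0.7,0],[-1,-0.7,0]], "delta_rot": [[0,0,0.028],[0,0,0.056],[0,0,0.084],[0,0,0.112],[0,0,0.14],[0,0,0.168],[0,0,0.196],[0,0,0.224]]}}

```text
time: 23.8
tool_pos: [459.7, -1.8, 271.9]
tcp_rot: [3.141, 0.006, 0.307]
contact_force: [1.3, 0.6, -0.4]
grip_width: 0.4
finger_force: 0.0
```

>>> {"fn": "send_rows", "kwargs": {"offset": [[0,0,0],[0,0,0]], "delta_rot": [[0,0,0.026],[0,0,0.026]]}}

```text
time: 24.05
tool_pos: [460.4, -1.5, 272.2]
tcp_rot: [3.141, 0.005, 0.15]
contact_force: [-0.1, 0.5, -0.2]
grip_width: 0.5
finger_force: 0.0
```

```bash
python3 - <<'E'
from h import *
st(CODER); im=optics.capture("wrist")
print(get_obs()["grip_width"])
for r in finder.pinpoint("lever_grip","wrist")[:2]: print(r, onz("wrist",r["uv"],206), loc(CODER,onz("wrist",r["uv"],206)))
E
```

```text
t 24.05 loc [-87.6 -71.6] z 272.2 rot [3.141 0.005 0.15 ] yawrel 0.001 F [-0.1  0.5 -0.2] q [-0.17  0.19  1.6  -0.    1.35  1.25]
0.36460774698880744
{'uv': [361.0, 226.2], 'confidence': 0.9} [469.62074805 -61.07051048 206.        ] [ -87.4 -131.9]
```

>>> {"fn": "send_rows", "kwargs": {"offset": [[0,0.25,0],[0,0.49,0],[0,0.49,0],[0,0.49,0.2],[0,0.49,0.41],[0,0.49,0.41]], "delta_rot": [[0,0,0],[0,0,0],[0,0,0],[0,0,0],[0,0,0],[0,0,0]]}}

```text
time: 24.9
tool_pos: [468.8, -58.5, 223.5]
tcp_rot: [-3.14, 0.004, 0.151]
contact_force: [0.5, 0.3, 0.2]
grip_width: 0.8
finger_force: 0.0
```

>>> {"fn": "send_rows", "kwargs": {"offset": [[0,0,0.05],[-0.01,0,0.1],[-0.02,0,0.15],[-0.03,0,0.2],[-0.03,0,0.2]], "delta_rot": [[0,0,0],[0,0,0],[0,0,0],[0,0,0],[0,0,0]]}}

```text
time: 25.52
tool_pos: [466.1, -60.4, 201.2]
tcp_rot: [3.141, 0.001, 0.149]
contact_force: [-2.8, -0.7, 3.9]
grip_width: 0.6
finger_force: 2.2
```

```bash
python3 -c "
from h import *; st(CODER)
for i in range(4): print(np.round(get_obs()['contact_force'],1))"
```

```text
t 25.52 loc [ -90.8 -130.7] z 201.2 rot [3.141e+00 1.000e-03 1.490e-01] yawrel -0.001 F [-2.8 -0.7  3.9] q [-0.29  0.27  1.71 -0.    1.17  1.13]
[-2.8 -0.7  3.9]
[-2.8 -0.7  3.9]
[-2.8 -0.7  3.9]
[-2.8 -0.7  3.9]
```

>>> {"fn": "send_rows", "kwargs": {"offset": [[-0.008,0,0.033],[-0.008,0,0.033],[-0.008,0,0.033]], "delta_rot": [[0,0,0],[0,0,0],[0,0,0]]}}

```text
time: 25.9
tool_pos: [465.6, -60.5, 197.4]
tcp_rot: [3.141, -0.0, 0.149]
contact_force: [-3.3, -1.2, 4.8]
grip_width: 0.4
finger_force: 2.3
```

>>> {"fn": "send_rows", "kwargs": {"offset": [[-0.008,0,0.025],[-0.008,0,0.025],[-0.008,0,0.025]], "delta_rot": [[0,0,0],[0,0,0],[0,0,0]]}}

```text
time: 26.28
tool_pos: [464.8, -60.6, 194.3]
tcp_rot: [3.141, -0.0, 0.149]
contact_force: [-3.1, -1.4, 4.4]
grip_width: -0.3
finger_force: 2.1
```

>>> {"fn": "send_rows", "kwargs": {"offset": [[-0.008,0,0.025],[-0.008,0,0.025],[-0.008,0,0.025]], "delta_rot": [[0,0,0],[0,0,0],[0,0,0]]}}

```text
time: 26.65
tool_pos: [463.8, -60.7, 191.2]
tcp_rot: [3.141, -0.0, 0.149]
contact_force: [-3.2, -1.7, 4.3]
grip_width: 0.3
finger_force: 2.0
```

>>> {"fn": "send_rows", "kwargs": {"offset": [[-0.006,0,0.025],[-0.006,0,0.025],[-0.006,0,0.025]], "delta_rot": [[0,0,0],[0,0,0],[0,0,0]]}}

```text
time: 27.02
tool_pos: [463.0, -60.8, 188.1]
tcp_rot: [3.141, -0.0, 0.149]
contact_force: [-1.8, -2.4, 4.7]
grip_width: 0.6
finger_force: 2.0
```

>>> {"fn": "send_rows", "kwargs": {"offset": [[-0.004,0,0.025],[-0.004,0,0.025],[-0.004,0,0.025]], "delta_rot": [[0,0,0],[0,0,0],[0,0,0]]}}

```text
time: 27.4
tool_pos: [462.5, -60.9, 185.1]
tcp_rot: [3.141, 0.0, 0.149]
contact_force: [-2.8, -2.1, 4.6]
grip_width: 0.6
finger_force: 2.1
```

>>> {"fn": "send_rows", "kwargs": {"offset": [[-0.002,0,0.025],[-0.002,0,0.025],[-0.002,0,0.025]], "delta_rot": [[0,0,0],[0,0,0],[0,0,0]]}}

```text
time: 27.78
tool_pos: [462.2, -60.9, 182.1]
tcp_rot: [-3.142, 0.0, 0.149]
contact_force: [-2.3, -2.0, 4.6]
grip_width: 0.3
finger_force: 2.2
```

>>> {"fn": "send_rows", "kwargs": {"offset": [[0,0,0.025],[0,0,0.025],[0,0,0.025]], "delta_rot": [[0,0,0],[0,0,0],[0,0,0]]}}

```text
time: 28.15
tool_pos: [462.1, -60.9, 179.3]
tcp_rot: [3.142, 0.0, 0.149]
contact_force: [-3.6, -3.1, 5.6]
grip_width: 0.4
finger_force: 3.3
```

>>> {"fn": "send_rows", "kwargs": {"offset": [[0,0,0.025],[0,0,0.025],[0,0,0.025]], "delta_rot": [[0,0,0],[0,0,0],[0,0,0]]}}

```text
time: 28.52
tool_pos: [461.9, -60.9, 176.5]
tcp_rot: [3.142, 0.001, 0.149]
contact_force: [-5.2, -0.8, 8.9]
grip_width: 0.9
finger_force: 4.3
```

>>> {"fn": "send_rows", "kwargs": {"offset": [[0,0,0.02],[0,0,0.02],[0,0,0.02]], "delta_rot": [[0,0,0],[0,0,0],[0,0,0]]}}

```text
time: 28.9
tool_pos: [461.7, -60.9, 174.2]
tcp_rot: [3.141, 0.001, 0.149]
contact_force: [-6.8, -1.8, 10.0]
grip_width: 0.4
finger_force: 5.2
```

>>> {"fn": "send_rows", "kwargs": {"offset": [[0,0,0.02],[0,0,0.02],[0,0,0.02]], "delta_rot": [[0,0,0],[0,0,0],[0,0,0]]}}

```text
time: 29.28
tool_pos: [461.5, -60.9, 171.9]
tcp_rot: [3.141, 0.001, 0.149]
contact_force: [-7.1, -1.7, 12.5]
grip_width: 0.5
finger_force: 6.0
```

>>> {"fn": "send_rows", "kwargs": {"offset": [[0,0,0],[0,0,0],[0,0,0],[0,0,0],[0,0,0],[0,0,0]], "delta_rot": [[0,0,0],[0,0,0],[0,0,0],[0,0,0],[0,0,0],[0,0,0]]}}

```text
time: 30.02
tool_pos: [461.5, -60.9, 171.9]
tcp_rot: [3.141, 0.001, 0.149]
contact_force: [-7.4, -1.8, 12.3]
grip_width: 0.3
finger_force: 6.0
```

>>> {"fn": "send_rows", "kwargs": {"offset": [[0,0,-0.05],[0.01,0,-0.1],[0.02,0,-0.16],[0.03,0,-0.22],[0.05,0,-0.28],[0.06,0,-0.34],[0.07,0,-0.4],[0.07,0,-0.46]], "delta_rot": [[0,0,0],[0,0,0],[0,0,0],[0,0,0],[0,0,0],[0,0,0],[0,0,0],[0,0,0]]}}

```text
time: 31.02
tool_pos: [470.1, -59.5, 226.5]
tcp_rot: [-3.141, 0.002, 0.149]
contact_force: [-0.5, 0.3, 0.6]
grip_width: 0.4
finger_force: 0.0
```

>>> {"fn": "send_rows", "kwargs": {"offset": [[0,0,-0.4],[0,0,-0.8],[0,0,-0.8]], "delta_rot": [[0,0,0],[0,0,0],[0,0,0]]}}

```text
time: 31.4
tool_pos: [471.7, -60.0, 326.1]
tcp_rot: [3.139, -0.006, 0.149]
contact_force: [0.4, 0.2, -0.2]
grip_width: 0.4
finger_force: 0.0
```

>>> {"fn": "send_rows", "kwargs": {"offset": [[-0.2,-0.4,0],[-0.2,-0.8,0],[-0.2,-0.8,0]], "delta_rot": [[0,0,0],[0,0,0],[0,0,0]]}}

```text
time: 31.78
tool_pos: [431.3, 34.0, 321.8]
tcp_rot: [-3.141, 0.002, 0.153]
contact_force: [-0.2, 0.1, 0.4]
grip_width: 0.6
finger_force: 0.0
```

```bash
python3 - <<'E'
from h import *
st(CODER); im=optics.capture("wrist"); cv2.imwrite("pics/w5.png",cv2.resize(im,(784,588))[:,:,::-1])
for r in finder.pinpoint("lever_grip","wrist")[:1]: print(r, loc(CODER,onz("wrist",r["uv"],206)))
for n in("wrist","scene"):
    if n=="scene": optics.capture(n)
    print(n,[(r["uv"],loc(CODER,onz(n,r["uv"],6)),r["confidence"]) for r in finder.pinpoint("carton",n)[:1]])
E
```

```text
t 31.77 loc [-111.2  -32.2] z 321.8 rot [-3.141e+00  2.000e-03  1.530e-01] yawrel 0.003 F [-0.2  0.1  0.4] q [-0.1   0.11  1.57  0.    1.47  1.32]
{'uv': [392.4, 181.4], 'confidence': 0.71} [ -88.6 -131.9]
wrist [([352.8, 84.6], array([  -0.6, -136.2]), 0.96)]
scene [([283.9, 236.3], array([  -1.1, -122.5]), 0.65)]
```

View pics/w5.png

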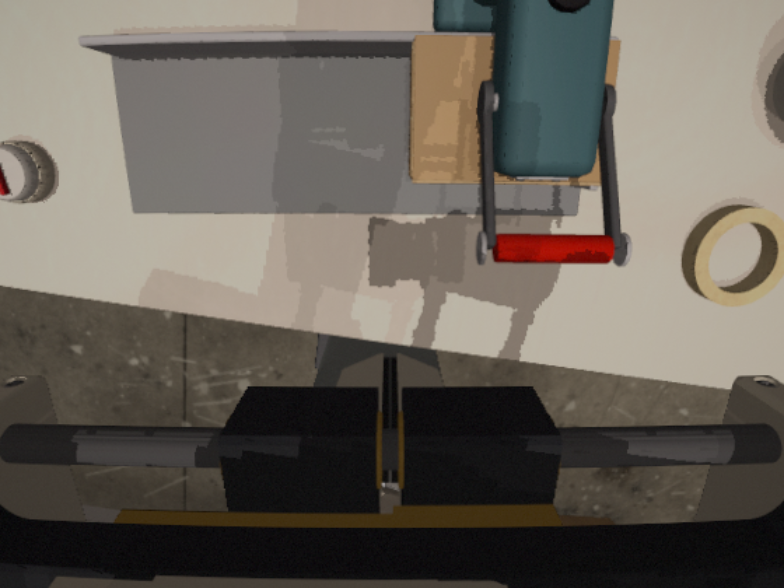

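The lever is back up at (553,248), and the carton is closed under the head with its lid corners at (411,183), (413,36) and (598,187). The tape and timer haven't moved. I'll check the corners before handing in.

```bash
python3 - <<'E'
from h import *
for uv,z in [((411,183),88.5),((413,36),88.5),((598,187),88.5),((618,40),88.5),((200,42),62),((350,44),62)]: print(uv,loc(CODER,onz("wrist",np.array(uv)/1.4,z)))
E
```

```text
(411, 183) [-55.5 -53.7]
(413, 36) [ 54.8 -54.1]
(598, 187) [ -58.1 -210.2]
(618, 40) [  54.3 -212.8]
(200, 42) [ 58.  119.8]
(350, 44) [54.4 -3.9]
```

```bash
python3 -c "
from h import *; print(ticket.close_job())"
```

```text
the job is handed in; nothing more can be done
None
```

The job is handed in: the flaps and then the lid are closed, the carton is home against the fence and end stop, the lid was stamped at an estimated 15–16 N and held for at least 0.75 s, and the lever is back up; all at about 32 s of the 72 s allowed. The tape and timer looked undisturbed in the last picture; I did not re-check the pen and tub, which the arm never worked near.

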